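# Test a squash for ripeness with a firmness tester

### The job

Check how ripe the ribbed squash is: without picking it up, roll it over on the worktop until its flat peeled spot faces straight up. Then take the firmness tester out of its stand and hold it upright with its plunger on the middle of the spot, pressing gently so that the plunger is about half way in. Finish like that, still holding the tester on the spot, and leave the other things where they are.

Things in the scene. Friction and masses are not known exactly. Their poses are not given: they have to be found in the camera images.
- squash: pale yellow ribbed rigid squash, 0.5 kg, 172 mm long plus 22 mm stem, 81-86 mm thick. Eight equal lengthwise ribs (13 mm radius, axes 30 mm off the long axis, straight over the middle 110 mm); it rests on two neighbouring ribs, so it rolls in 45 degree steps of 33 mm and stays at rest. Origin at the start under its middle, on the worktop; y axis along it to the stem; x, z turn as it rolls
- squash_center (a point): middle of the squash, on its long axis, 40.7 mm above the worktop when at rest
- spot: the peeled spot: flat disc 22 mm across, whitish, between two ribs, 18 mm from the squash's middle towards the stemless end. Origin: centre of its face, 40 mm off the long axis; z points straight out of the face. At the start it faces level, roughly towards the robot (roll it two steps away from the robot to face up); then it is 80.7 mm above the worktop
- stand: fixed square wooden stand on the worktop to the right of the squash, foot 70 x 70 x 8 mm, block 56 x 56 mm, top 60 mm above the worktop, with an upright hole 20 mm wide in which the tester hangs by its collar. Origin: centre of its underside
- tester: firmness tester, grey, round, upright, 0.16 kg. Origin on its axis at the underside of its collar (on the stand's top at the start); z axis up along the handle. Upwards: collar 34 mm across, 8 mm high, then handle 28 mm across from 10 to 83 mm. Downwards: nose 15 mm across, 25 mm long, then the plunger, 8 mm across, 15 mm long; free tip 40 mm below the origin
- plunger (a joint): how far the plunger is pushed into the tester, 0 (free) to 0.010 m (stop); a spring pushes it out with 1 N at 0, 3.5 N at 0.005 and 6 N at 0.010
- plunger_tip (a point): middle of the plunger's flat end; moves with the plunger
- spoon: bystander: steel teaspoon, 130 mm long, lying behind the squash; origin under its centre
- honey: bystander: honey jar with a dark lid, 53 mm across, 85 mm high, in the row of small jars at the back; origin under its centre
- salt_shaker: bystander: glass salt shaker with a metal top, 44 mm across, 90 mm high, in the same row; origin under its centre
- spice_jar: bystander: spice jar with a dark cap, 44 mm across, 96 mm high, in the same row; origin under its centre
- mug: bystander: cream mug, 50 mm high, 88 mm over its handle, to the right of the stand; origin under its centre
- kitchen_timer: bystander: round wind-up kitchen timer, 66 mm across, 56 mm high, right and behind the stand; origin under its centre

How it is judged:
On the way, in this order (a step that is already met when the one before it is completed fails the run):
1. the squash lies still on the worktop with its spot facing straight up, the tester still in its stand (angle between spot's own z axis and vertical below 0.12 rad and height (world z) of squash_center between 0.034 and 0.047 m and linear speed of squash below 0.03 m/s and distance of tester from where it was at the start of the episode below 0.015 m), for 0.2 s.
2. the tester is held clear of its stand (height (world z) of tester above 0.105 m and contact force between the fingers and tester above 1 N and contact force between tester and stand below 0.05 N), for 0.2 s.
At the end, for the whole second after the job is handed in: the squash rests on the worktop with its spot facing up within 7 degrees; the tester, held only by the gripper, is upright within 8.6 degrees, its plunger tip touches the spot within 7 mm of the middle and is pushed in 2 to 8 mm; no bystander has moved more than 30 mm (angle between spot's own z axis and vertical below 0.12 rad and height (world z) of squash_center between 0.034 and 0.047 m and angle between tester's own z axis and vertical below 0.15 rad and horizontal distance between plunger_tip and spot below 0.007 m and contact force between plunger and spot above 0.5 N and value of joint plunger between 0.002 and 0.008 m and contact force between the fingers and tester above 1 N and contact force between tester and stand below 0.05 N and linear speed of squash below 0.03 m/s and distance of each of spoon, honey, salt_shaker, spice_jar, mug, kitchen_timer from where it was at the start of the episode below 0.03 m); the arm keeps its last pose, push and grip.
It fails at once if the squash is lifted off the worktop (height (world z) of squash_center above 0.06 m).
It fails at once if the tester is pushed hard against the squash (over 15 N) (contact force between tester and squash above 15 N).
It fails at once if a bystander is knocked over or moved more than 30 mm (distance of any of spoon, honey, salt_shaker, spice_jar, mug, kitchen_timer from where it was at the start of the episode above 0.03 m or angle between any of honey, salt_shaker, spice_jar, mug, kitchen_timer's own z axis and vertical above 0.6 rad).
It also fails if it takes over 51 s, if anything falls off the work surface, if the arm or the gripper's body presses on something with over 40 N, if the wrist force passes 120 N, or if a joint passes its speed limit or range.

### The arm

A 7-joint arm with a two-finger parallel gripper is mounted at the origin on a cart in front of the work surface, level with it; the furniture and walls round the work are solid. World frame = base frame: x ahead of the robot, y to its left, z up, the work surface at z = 0. Lengths are in m, angles in rad, forces in N, time in s.
With the tool pointing down it reaches from about 0.4 to 0.875 m from the base axis. Payload 4.4 kg.
Tool frame: the origin (TCP) lies midway between the tips of the shut fingers; the grasp point (between the pads) lies 19 mm behind it; z points along the fingers, y is the line along which they close (so a half turn about z gives the same grasp; the last joint's range is limited). The gripper opens to 85 mm and grips with 20 to 120 N. Pads are 22 mm wide; open, the fingers measure 114 mm over their backs; the gripper's body (76 mm by 85 mm) begins 54 mm behind the grasp point. The pads swing forward as they close: fully open they stand 13 mm farther back than shut.
Start: joints at [1.239, 0.628, 0.038, 1.517, -0.027, 0.996, -0.02], TCP at [0.171, -0.627, 0.202] pointing down, gripper open.
Joint ranges: [-3.06, 3.06], [-0.37, 2.12], [-1.25, 1.32], [0.18, 2.47], [-1.1, 4.24], [0.23, 1.98], [-2.94, 2.94]. Speed limits (rad/s): [2.57, 2.57, 3.14, 3.14, 3.14, 3.14, 3.14].

### API

Orientations are given as [roll, pitch, yaw] about the fixed x, y, z axes, in that order (R = Rz(yaw) Ry(pitch) Rx(roll)).
In Python, from plant import env, grab_frame, camera_params, spotter gives the robot as it stands. The module is installed in compiled form; this text tells all that it offers.
- The arm moves only by the shell command python3 -m creep 'ROWS'. ROWS is JSON, a list that holds one entry, the list of rows, each a list of 7 numbers: the shift along the tool's x, y, z in m, then the turn, a rotation vector about the tool's x, y, z in degrees, then the finger opening in m, from 0 to 0.0854. A call has 1 to 8 rows; each row shifts and turns the commanded pose from where the row before left it, along the tool's axes as they then stand; what a row does not reach is not made up. A row lasts 1/8 s, in which the tool goes at most 62.5 mm and 10.7 degrees, less where a joint would pass 70% of its speed; a pose out of reach is approached as far as the arm can. A call with a gripper value outside its range is refused whole. The fingers move at their own pace and stop on an object; the grip force is fixed at half the most. Time passes only in rows, so rows that do not move let the fingers close. It gives the time, the measured TCP pose, the force, the opening and the grip force at its end, in the units of the state.
- env.get_state(): the state, without advancing time (a new reading comes with each control period).
- grab_frame(name): name is "scene" or "side" or "wrist"; returns the picture (400x640x3 uint8, red, green, blue); there is no depth.
- camera_params(name): a dict with "K" (3x3 intrinsics, pixels), "camera_from_world" (4x4, takes a point from world to camera coordinates); the wrist camera has in their place "mount" (4x4, takes a point from camera to tool coordinates, whose origin is the TCP and whose axes are the flange's). Camera axes: x right, y up, looking along -z (the intrinsics and any distortion apply to the point x, -y, -z); pixel columns grow to the right and rows downward; lengths in m; the calibration is good to about 2 mm. A picture is of the moment at which its call begins: read the wrist's pose just before it. camera_params takes no time and is no camera call.
- env.hand_in(): hands the job in; it is judged then, once.
Trained networks look in the newest picture that a camera, given by its name, has taken for a name from the list of things; names that differ only in an ending like _2 or _b are one class to them, and where a whole thing is asked for, a point or a joint stands for the part that bears it (a point fixed in the world has none). Each returns a list of dicts, best first, with "conf" (0 to 1); they miss things now and then, are a little off and sometimes report something else, mostly with a low value. They report only what shows in the picture. A call takes as long as a camera call.
- spotter.spot_in(query, camera): "location" ([x, y, z] in m, in world coordinates, good to about 4 mm: the middle of the surface that is visible of it).
- spotter.trace(query, camera): "pixels" (400x640 bool, what is visible of it).
The state is a dict: "t": time; "q": joint angles; "joint_vel": joint speeds; "joint_efforts": joint torques, N m; "position": TCP position; "tcp_rot": TCP orientation; "force": force on the tool from outside, world axes, zero at the start; "moment": the same for the moment, N m; "finger_gap": opening from 0.0 (shut) to 1.0 (fully open); "gripper_force": force on a finger pad.
Only numpy, scipy, OpenCV 4.12 (cv2) and the standard library are available. Lean on these libraries where they do the work, as an engineer would, in place of code of your own. Each camera call takes 0.05 s, during which the arm holds its last target. There are 200 camera calls.

## Working session

There is one attempt and no reset: what is moved stays moved. The work goes in short steps, Python scripts to look and compute and a shell command to move; the robot and the scene stay as the last step left them, time stands still between calls to the robot, and variables do not carry over. Pictures are saved under pics/ and viewed, at most 10 in all, crops included, and the job is handed in when it is done.

```bash
mkdir -p pics; cat > h.py <<'E'
from plant import env, grab_frame, camera_params, spotter
import numpy as np, cv2
def save(c,n):
    f=grab_frame(c); cv2.imwrite(f'pics/{n}.png',f[:,:,::-1]); return f
def st():
    s=env.get_state(); print('t',round(s['t'],2),np.round(s['position'],4),np.round(s['tcp_rot'],3),'F',np.round(s['force'],1),'gap',round(s['finger_gap'],3),s['gripper_force']); return s
E
python3 - <<'E'
from h import *
s=st(); f=save('scene','s0'); 
for n in ['squash','spot','tester','stand','spoon','honey','salt_shaker','spice_jar','mug','kitchen_timer']:
    r=spotter.spot_in(n,'scene'); print(n,[(np.round(a['location'],3),round(a['conf'],2)) for a in r[:2]])
save('side','d0')
for n in ['squash','spot','tester','stand']:
    r=spotter.spot_in(n,'side'); print(n,[(np.round(a['location'],3),round(a['conf'],2)) for a in r[:2]])
print(camera_params('wrist')); print(camera_params('scene')); print(s['q'])
E
```

```text
t 0.0 [ 0.1706 -0.6265  0.2009] [-3.14   0.     0.266] F [-0.1 -0.7 -0.6] gap 1.0 0.0
squash [(array([0.502, 0.255, 0.063]), 0.97)]
spot [(array([0.486, 0.215, 0.041]), 0.58), (array([0.724, 0.166, 0.051]), 0.49)]
tester [(array([0.5  , 0.256, 0.067]), 0.32)]
stand [(array([0.526, 0.062, 0.039]), 0.76)]
spoon []
honey [(array([0.718, 0.011, 0.056]), 0.65)]
salt_shaker [(array([0.725, 0.167, 0.048]), 0.6)]
spice_jar [(array([0.714, 0.088, 0.061]), 0.61)]
mug [(array([ 0.506, -0.1  ,  0.042]), 0.89), (array([0.486, 0.217, 0.04 ]), 0.19)]
kitchen_timer [(array([ 0.614, -0.083,  0.044]), 0.77)]
squash [(array([0.544, 0.182, 0.067]), 0.69), (array([0.559, 0.024, 0.107]), 0.64)]
spot []
tester [(array([0.559, 0.024, 0.106]), 0.85)]
stand [(array([ 0.739, -0.019,  0.054]), 0.56), (array([0.565, 0.01 , 0.029]), 0.55)]
{'K': array([[298.76007003,   0.        , 321.30780748],
       [  0.        , 298.76007003, 200.97601101],
       [  0.        ,   0.        ,   1.        ]]), 'mount': array([[-6.76836793e-04,  9.56405584e-01,  2.92040925e-01,
         7.46641620e-02],
       [ 9.99999299e-01,  9.31136955e-04, -7.31775057e-04,
         5.73154336e-04],
       [-9.71803848e-04,  2.92040225e-01, -9.56405543e-01,
        -1.72754808e-01],
       [ 0.00000000e+00,  0.00000000e+00,  0.00000000e+00,
         1.00000000e+00]])}
{'K': array([[382.35347035,   0.        , 325.1513491 ],
       [  0.        , 382.35347035, 199.71354025],
       [  0.        ,   0.        ,   1.        ]]), 'camera_from_world': array([[-0.58681566, -0.80962546,  0.01240976,  0.44011951],
       [ 0.51301026, -0.35988439,  0.77929693, -0.33081087],
       [-0.62647255,  0.46366998,  0.62653196, -0.559641  ],
       [ 0.        ,  0.        ,  0.        ,  1.        ]])}
[ 1.23917734  0.62933471  0.03842766  1.51835909 -0.02700532  0.99631692
 -0.02001515]
```

View pics/s0.png

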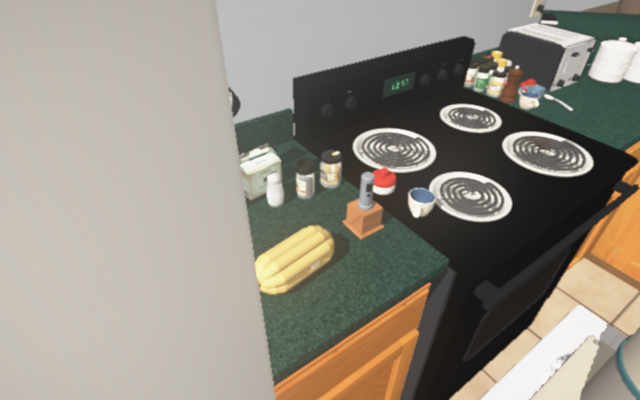

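View pics/d0.png

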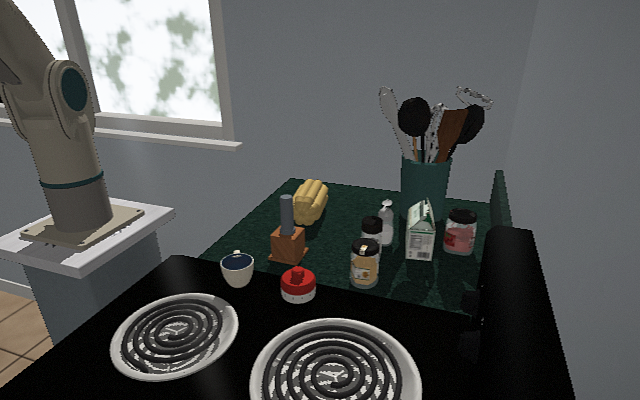

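```bash
python3 -m creep '[[[0.02,0,-0.05,0,0,7.6,0.06],[0.02,0,-0.05,0,0,7.6,0.06],[0.04,-0.045,0,0,0,0,0.06],[0.04,-0.045,0,0,0,0,0.06],[0.04,-0.045,0,0,0,0,0.06],[0.04,-0.045,0,0,0,0,0.06],[0.04,-0.045,0,0,0,0,0.06],[0.01,-0.055,0,0,0,0,0.06]]]'; python3 -m creep '[[[0,-0.06,0,0,0,0,0.06],[0,-0.06,0,0,0,0,0.06],[0,-0.06,0,0,0,0,0.06],[0,-0.06,0,0,0,0,0.06],[0,-0.06,0,0,0,0,0.06],[0,-0.06,0,0,0,0,0.06],[0,-0.06,0,0,0,0,0.06],[0,-0.06,0,0,0,0,0.06]]]'
python3 - <<'E'
from h import *
s=st(); f=save('wrist','w1'); print(s['q'])
for n in ['squash','spot','tester','stand','spoon']:
    r=spotter.spot_in(n,'wrist'); print(n,[(np.round(a['location'],3),round(a['conf'],2)) for a in r[:2]])
E
```

```text
t: 1.8
position: [0.4226, -0.337, 0.3016]
tcp_rot: [3.142, -0.002, 0.003]
force: [0.6, 1.0, 0.1]
finger_gap: 0.7
gripper_force: 0.0
t: 2.8
position: [0.4195, 0.1427, 0.3023]
tcp_rot: [-3.141, -0.001, 0.0]
force: [1.3, 0.6, -0.1]
finger_gap: 0.702
gripper_force: 0.0
t 2.8 [0.4195 0.1427 0.3023] [-3.141e+00 -1.000e-03  0.000e+00] F [ 1.3  0.6 -0.1] gap 0.702 0.0
[-0.21773765  0.21598125 -0.21366571  1.91071769  0.05390377  1.01894259
 -2.0254239 ]
squash [(array([0.523, 0.234, 0.075]), 0.58)]
spot []
tester [(array([0.554, 0.041, 0.139]), 0.87)]
stand []
spoon []
```

View pics/w1.png

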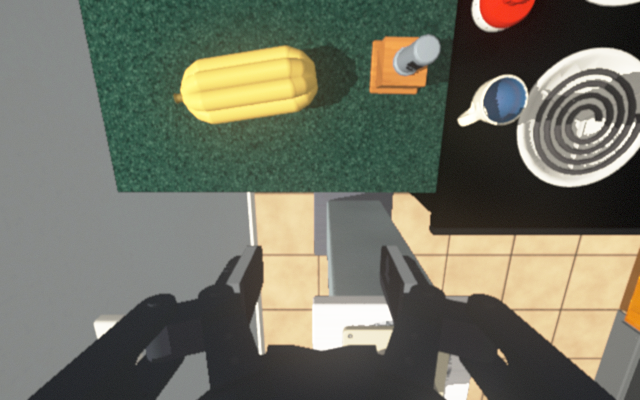

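```bash
cat >> h.py <<'E'
from scipy.spatial.transform import Rotation as Ro
def ray(uv,z,s):
    "wrist pixels (N,2) -> world points on plane z"
    p=camera_params('wrist');K=p['K'];M=p['mount']
    uv=np.atleast_2d(uv).astype(float)
    d=np.c_[(uv[:,0]-K[0,2])/K[0,0],-(uv[:,1]-K[1,2])/K[1,1],-np.ones(len(uv))]
    R=Ro.from_euler('xyz',s['tcp_rot']).as_matrix()
    o=R@M[:3,3]+s['position']; d=d@(R@M[:3,:3]).T
    return o+d*((z-o[2])/d[:,2])[:,None]
def outline(name,z,s):
    m=spotter.trace(name,'wrist')
    if not m: return None
    m=m[0]['pixels'].astype(np.uint8); v,u=np.nonzero(m)
    P=ray(np.c_[u,v],z,s)[:,:2].astype(np.float32)
    return cv2.minAreaRect(P),P
E
python3 - <<'E'
from h import *
s=st(); grab_frame('wrist')
for n,z in [('squash',.045),('stand',.06),('tester',.143)]:
    r=outline(n,z,s)
    if r: print(n,r[0],r[1].min(0),r[1].max(0))
print('tester top',ray([[425,50]],.143,s),'collar',ray([[405,66]],.068,s),'stem',ray([[175,98]],.041,s))
print('block top', ray([[389,38],[427,38],[389,87],[427,87]],.06,s))
E
```

```text
t 3.1 [0.4196 0.1395 0.3018] [ 3.141e+00  0.000e+00 -1.000e-03] F [-0.4  0.2 -0.1] gap 0.7 0.0
squash ((0.5253992080688477, 0.24576623737812042), (0.08347542583942413, 0.1951703429222107), 8.14239501953125) [0.4784487 0.1480328] [0.5748479 0.3423427]
stand ((0.5491778254508972, 0.04322730004787445), (0.07080718874931335, 0.06546362489461899), 89.9482650756836) [0.5164261  0.00783149] [0.5819262  0.07860838]
tester ((0.5476394891738892, 0.04612794145941734), (0.027177218347787857, 0.04816494509577751), 31.189973831176758) [0.52848    0.02394057] [0.5652354  0.06878223]
tester top [[0.55173909 0.03410486 0.143     ]] collar [[0.54661677 0.03357205 0.068     ]] stem [[0.51025587 0.33894654 0.041     ]]
block top [[0.57968874 0.0539697  0.06      ]
 [0.57962028 0.00666422 0.06      ]
 [0.52259145 0.05029797 0.06      ]
 [0.52250685 0.00086963 0.06      ]]
```

```bash
python3 -m creep '[[[0.04,-0.045,0,0,0,0,0.07],[0.04,-0.045,0,0,0,0,0.07],[0,0,0,0,0,-8.1,0.07],[0,0,0,0,0,0,0.07]]]'
python3 - <<'E'
from h import *
s=st(); f=save('wrist','w2')
for n,z in [('squash',.045),('spoon',.003),('stand',.06)]:
    r=outline(n,z,s)
    if r: print(n,r[0],r[1].min(0),r[1].max(0))
E
```

```text
t: 3.8
position: [0.4996, 0.2302, 0.3012]
tcp_rot: [3.141, 0.001, 0.14]
force: [-0.4, -0.1, 1.0]
finger_gap: 0.82
gripper_force: 0.0
t 3.8 [0.4996 0.2302 0.3012] [3.141e+00 1.000e-03 1.400e-01] F [-0.4 -0.1  1. ] gap 0.82 0.0
squash ((0.5242713093757629, 0.24452611804008484), (0.08509796112775803, 0.19662262499332428), 8.733266830444336) [0.47460434 0.14611515] [0.57388747 0.34191802]
spoon ((0.700943648815155, 0.3163287937641144), (0.013159206137061119, 0.11612716317176819), 7.984423637390137) [0.69858146 0.2585853 ] [0.7149557  0.37474278]
stand ((0.5560784935951233, 0.04874872416257858), (0.08571704477071762, 0.06229846924543381), 89.02162170410156) [0.52469116 0.00580063] [0.58777213 0.09152688]
```

View pics/w2.png

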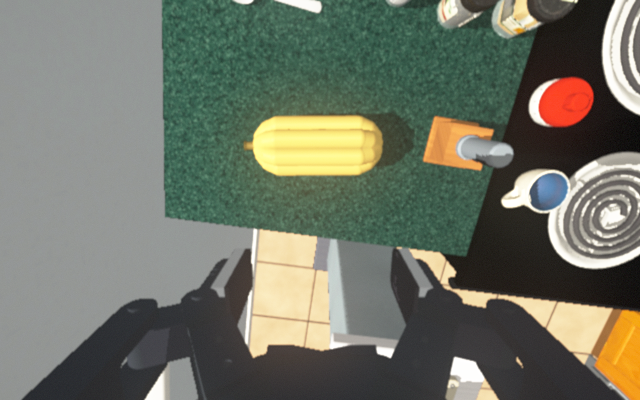

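```bash
python3 -m creep '[[[-0.034,0,0.02,0,0,0,0.07],[0,0,0.055,0,0,0,0.07],[0,0,0.055,0,0,0,0.07],[0,0,0.055,0,0,0,0.07],[0,0,0.04,0,0,0,0.07],[0,0,0.02,0,0,0,0.07],[0,0,0.014,0,0,0,0.07],[0,0,0,0,0,0,0.07]]]'
python3 - <<'E'
from h import *
s=st(); f=save('side','d2')
E
```

```text
t: 5.0
position: [0.4656, 0.2257, 0.0426]
tcp_rot: [3.141, 0.001, 0.141]
force: [0.4, 0.5, 0.5]
finger_gap: 0.816
gripper_force: 0.0
t 5.0 [0.4656 0.2257 0.0426] [3.141e+00 1.000e-03 1.410e-01] F [0.4 0.5 0.5] gap 0.816 0.0
```

View pics/d2.png

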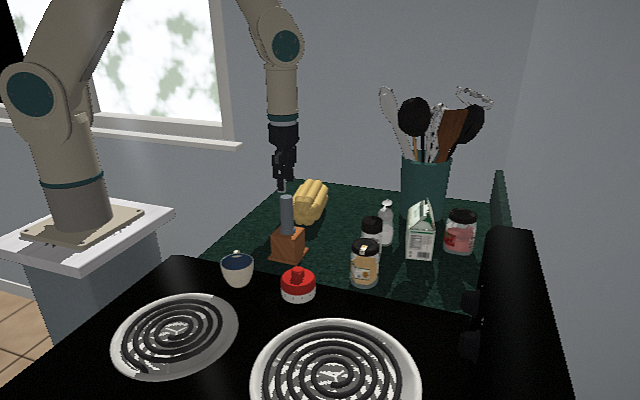

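```bash
python3 -m creep '[[[0,0,0.01,0,0,0,0.07],[0.008,0,0,0,0,0,0.07],[0.006,0,-0.0035,0,0,0,0.07],[0.006,0,-0.003,0,0,0,0.07],[0.006,0,-0.002,0,0,0,0.07],[0.005,0,-0.002,0,0,0,0.07],[0.004,0,-0.001,0,0,0,0.07],[0,0,0,0,0,0,0.07]]]'
python3 - <<'E'
from h import *
s=st(); f=save('wrist','w3')
E
```

```text
t: 6.05
position: [0.5008, 0.2311, 0.0444]
tcp_rot: [-3.141, -0.0, 0.142]
force: [0.5, -0.3, 0.1]
finger_gap: 0.819
gripper_force: 0.0
t 6.05 [0.5008 0.2311 0.0444] [-3.141 -0.     0.142] F [ 0.5 -0.3  0.1] gap 0.819 0.0
```

View pics/w3.png

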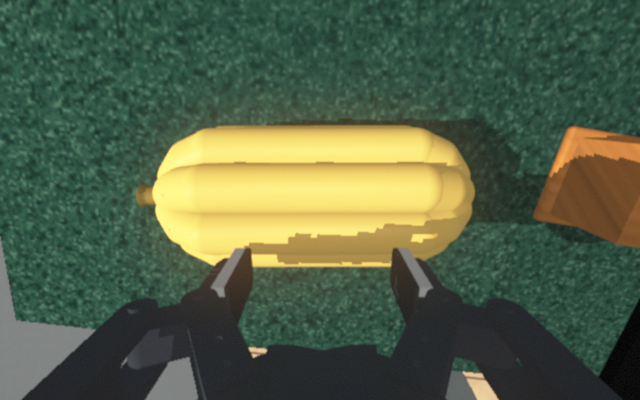

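```bash
python3 - <<'E'
from h import *
s=st(); f=grab_frame('wrist')
r=outline('squash',.045,s); print(r[0])
a=np.array([.99,.1416]); print('along a rel TCP',[np.round(((P[:,:2]-s['position'][:2])@a),4) for P in [ray([[310,127],[310,163],[310,212],[310,262]],z,s) for z in (.041,.07)]])
for q in ('spot',): print([(x['location'],x['conf']) for x in spotter.spot_in(q,'wrist')])
cv2.imwrite('pics/w3c.png',cv2.resize(f[110:290,120:500,::-1],(760,360)))
E
```

```text
t 6.1 [0.5004 0.231  0.0443] [3.142 0.    0.142] F [-0.6 -0.3 -0.5] gap 0.821 0.0
((0.5216834545135498, 0.24322475492954254), (0.08927521109580994, 0.20264726877212524), 8.844975471496582)
along a rel TCP [array([ 0.0653,  0.0446,  0.0138, -0.0209]), array([ 0.0669,  0.0495,  0.0239, -0.0051])]
[]
```

View pics/w3c.png

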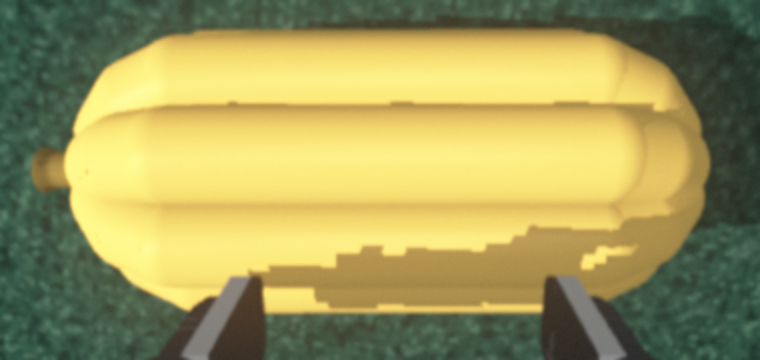

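```bash
python3 - <<'E'
from h import *
def edges(im,col,s,zs=(.0407,.052)):
    h=cv2.cvtColor(im,cv2.COLOR_BGR2HSV)[:,col]; m=(h[:,0]>17)&(h[:,0]<32)&(h[:,1]>90)&(h[:,2]>90)
    v=np.nonzero(m)[0]; v=v[v<300]; a=np.array([.99,.1416])
    for z in zs:
        P=ray([[col,v.min()],[col,v.max()]],z,s)[:,:2]; print(col,v.min(),v.max(),z,'abs a',np.round(P@a,4),'mid',round((P@a).mean(),4))
s=env.get_state(); s3=dict(s)
for n,p,r in [('w1',[.4195,.1427,.3023],[-3.141,-.001,0]),('w2',[.4996,.2302,.3012],[3.141,.001,.14]),('w3',[.5008,.2311,.0444],[-3.141,0,.142])]:
    im=cv2.imread(f'pics/{n}.png'); print(n)
    for c in ([250] if n=='w1' else [300,330]): edges(im,c,dict(position=np.array(p),tcp_rot=np.array(r)))
E
```

```text
w1
250 51 118 0.0407 abs a [0.5964 0.513 ] mid 0.5547
250 51 118 0.052 abs a [0.5941 0.5129] mid 0.5535
w2
300 115 175 0.0407 abs a [0.5948 0.5096] mid 0.5522
300 115 175 0.052 abs a [0.595  0.5121] mid 0.5535
330 115 175 0.0407 abs a [0.5947 0.5095] mid 0.5521
330 115 175 0.052 abs a [0.5949 0.5119] mid 0.5534
w3
300 125 266 0.0407 abs a [0.5949 0.5044] mid 0.5497
300 125 266 0.052 abs a [0.5955 0.5108] mid 0.5531
330 125 267 0.0407 abs a [0.5949 0.5037] mid 0.5493
330 125 267 0.052 abs a [0.5954 0.51  ] mid 0.5527
```

```bash
python3 - <<'E'
from h import *
p=camera_params('side');K=p['K'];T=p['camera_from_world']
def pr(X):
    c=T[:3,:3]@np.array(X)+T[:3,3]; return np.round([K[0,2]+K[0,0]*c[0]/-c[2],K[1,2]-K[1,1]*c[1]/-c[2]],1)
for X in [(.4656,.2257,.0426),(.4656,.2257,.0626),(.4656,.2257,.0926),(.4656,.2257,.0),(.4656,.1757,.0526),(.549,.034,.143),(.549,.034,.06)]: print(X,pr(X))
im=cv2.imread('pics/d2.png'); cv2.imwrite('pics/d2c.png',cv2.resize(im[130:280,220:380],(800,750)[0:1]+(600,)))
E
```

```text
(0.4656, 0.2257, 0.0426) [286.  198.8]
(0.4656, 0.2257, 0.0626) [285.7 191.8]
(0.4656, 0.2257, 0.0926) [285.2 181.2]
(0.4656, 0.2257, 0.0) [286.7 213.2]
(0.4656, 0.1757, 0.0526) [277.8 202.8]
(0.549, 0.034, 0.143) [283.3 195.7]
(0.549, 0.034, 0.06) [285.  230.9]
```

View pics/d2c.png

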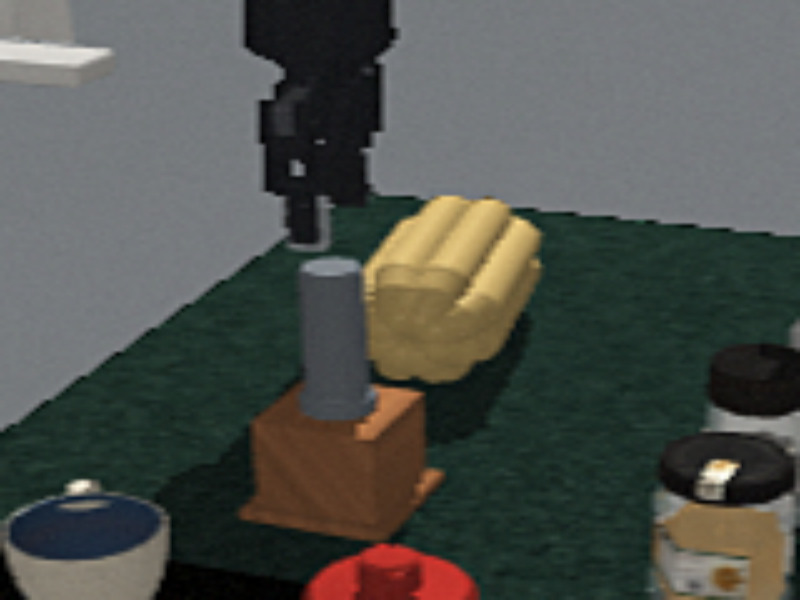

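```bash
python3 -m creep '[[[-0.02,0,0,0,0,0,0.07],[-0.018,0,0,0,0,0,0.07],[0,0,0.012,0,0,0,0.07],[0,0,0.01,0,0,0,0.07],[0,0,0.01,0,0,0,0.07],[0,0,0.005,0,0,0,0.07],[0,0,0,0,0,0,0.07]]]'
python3 - <<'E'
from h import *
s=st(); f=save('side','d3'); f2=save('wrist','w4')
g=cv2.cvtColor(f,cv2.COLOR_RGB2HSV)
# dark gripper silhouette lowest rows per column
print({c:int(max([r for r in range(140,212) if f[r,c].max()<45],default=0)) for c in range(266,302,2)})
cv2.imwrite('pics/mix.png',np.vstack([cv2.resize(f[140:240,230:350],(480,400))[:,:,::-1][:,:480], cv2.resize(f2[200:,:],(480,150))[:,:,::-1]]))
E
```

```text
t: 7.12
position: [0.4628, 0.2255, 0.0067]
tcp_rot: [3.141, 0.001, 0.142]
force: [-0.8, -0.1, 0.5]
finger_gap: 0.821
gripper_force: 0.0
t 7.12 [0.4628 0.2255 0.0067] [3.141e+00 1.000e-03 1.420e-01] F [-0.8 -0.1  0.5] gap 0.821 0.0
{266: 211, 268: 210, 270: 205, 272: 183, 274: 191, 276: 191, 278: 202, 280: 194, 282: 194, 284: 191, 286: 193, 288: 193, 290: 193, 292: 195, 294: 191, 296: 189, 298: 186, 300: 179}
```

View pics/mix.png

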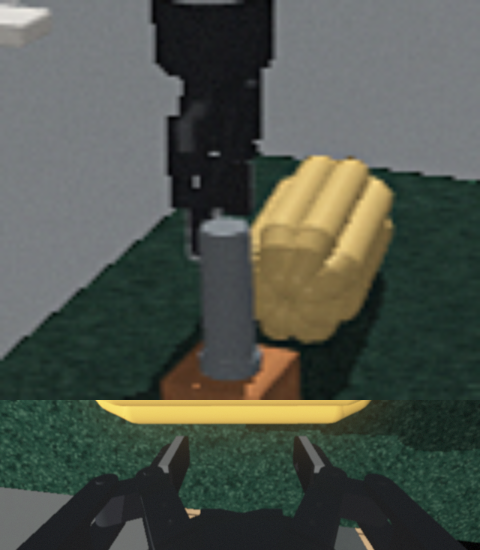

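```bash
python3 -m creep '[[[0.008,0,0.004,0,0,0,0.07],[0.005,0,-0.001,0,0,0,0.07],[0.005,0,-0.003,0,0,0,0.07],[0.005,0,-0.003,0,0,0,0.07],[0.005,0,-0.003,0,0,0,0.07],[0.005,0,-0.002,0,0,0,0.07],[0.003,0,-0.001,0,0,0,0.07],[0,0,0,0,0,0,0.07]]]'
cat >> h.py <<'E'
def edges(im,s,zs=(.0407,.052),cols=(300,330)):
    a=np.array([.99,.1416])
    for col in cols:
        h=cv2.cvtColor(im,cv2.COLOR_RGB2HSV)[:,col]; m=(h[:,0]>17)&(h[:,0]<32)&(h[:,1]>90)&(h[:,2]>90)
        v=np.nonzero(m)[0]; v=v[v<300]
        for z in zs:
            P=ray([[col,v.min()],[col,v.max()]],z,s)[:,:2]; print(col,v.min(),v.max(),z,'abs a',np.round(P@a,4))
E
cat > look.py <<'E'
from h import *
import sys
s=st(); f=save('wrist',sys.argv[1]); edges(f,s); print('tcp a',s['position'][:2]@[.99,.1416])
r=outline('squash',.045,s); print(r[0] if r else None)
print('spot',[(np.round(x['location'],4),x['conf']) for x in spotter.spot_in('spot','wrist')])
save('scene',sys.argv[1]+'s'); print('spot scene',[(np.round(x['location'],4),x['conf']) for x in spotter.spot_in('spot','scene')])
E
python3 look.py w5
```

```text
t: 8.22
position: [0.4978, 0.2305, 0.0168]
tcp_rot: [3.141, 0.001, 0.142]
force: [-2.9, -0.7, 6.0]
finger_gap: 0.823
gripper_force: 3.5
t 8.22 [0.4978 0.2305 0.0168] [3.141e+00 1.000e-03 1.420e-01] F [-2.9 -0.7  6. ] gap 0.823 3.500163182616234
300 78 256 0.0407 abs a [0.6143 0.5231]
300 78 256 0.052 abs a [0.6132 0.529 ]
330 78 256 0.0407 abs a [0.6143 0.5231]
330 78 256 0.052 abs a [0.6132 0.5289]
tcp a 0.5254635853745265
((0.5403713583946228, 0.24503514170646667), (0.08888237923383713, 0.2086363434791565), 8.332233428955078)
spot []
spot scene [(array([0.5062, 0.2853, 0.0603]), 0.45)]
```

```bash
python3 -m creep '[[[0.004,0,-0.004,0,0,0,0.07],[0.004,0,-0.003,0,0,0,0.07],[0.004,0,-0.002,0,0,0,0.07],[0,0,0,0,0,0,0.07]]]'
python3 look.py w6
```

```text
t: 8.98
position: [0.5112, 0.2325, 0.0255]
tcp_rot: [-3.141, -0.001, 0.141]
force: [-0.1, -0.1, -0.1]
finger_gap: 0.821
gripper_force: 0.0
t 8.97 [0.5112 0.2325 0.0255] [-3.141e+00 -1.000e-03  1.410e-01] F [-0.1 -0.1 -0.1] gap 0.821 0.0
300 89 253 0.0407 abs a [0.6236 0.534 ]
300 89 253 0.052 abs a [0.6229 0.5397]
330 89 253 0.0407 abs a [0.6236 0.534 ]
330 89 253 0.052 abs a [0.6229 0.5397]
tcp a 0.5390325105710188
((0.5507938265800476, 0.24734242260456085), (0.08700629323720932, 0.20506878197193146), 8.036112785339355)
spot [(array([0.5259, 0.2185, 0.0689]), 0.72)]
spot scene [(array([0.5329, 0.2189, 0.0687]), 0.42)]
```

```bash
python3 -m creep '[[[-0.022,0,0,0,0,0,0.07],[0,0,0.012,0,0,0,0.07],[0,0,0.01,0,0,0,0.07],[0,0,0,0,0,0,0.07],[0.007,0,0,0,0,0,0.07],[0.005,0,-0.002,0,0,0,0.07],[0.005,0,-0.003,0,0,0,0.07],[0.005,0,-0.003,0,0,0,0.07]]]'
python3 look.py w7
```

```text
t: 10.22
position: [0.5098, 0.2323, 0.0117]
tcp_rot: [3.141, 0.002, 0.142]
force: [-4.1, -0.5, 3.1]
finger_gap: 0.818
gripper_force: 1.9
t 10.22 [0.5098 0.2323 0.0117] [3.141e+00 2.000e-03 1.420e-01] F [-4.1 -0.5  3.1] gap 0.818 1.875739675015211
300 64 252 0.0407 abs a [0.6317 0.5402]
300 64 252 0.052 abs a [0.6302 0.5459]
330 64 252 0.0407 abs a [0.6317 0.5402]
330 64 252 0.052 abs a [0.6302 0.5459]
tcp a 0.537605265139486
((0.5574381351470947, 0.2476181983947754), (0.0891837403178215, 0.20613229274749756), 8.110466957092285)
spot [(array([0.5389, 0.2209, 0.0777]), 0.59)]
spot scene []
```

```bash
python3 -m creep '[[[0.005,0,-0.003,0,0,0,0.07],[0.005,0,-0.003,0,0,0,0.07],[0.004,0,-0.003,0,0,0,0.07],[0.004,0,-0.002,0,0,0,0.07],[0.003,0,-0.002,0,0,0,0.07],[0,0,0,0,0,0,0.07]]]'
python3 look.py w8
```

```text
t: 11.22
position: [0.5317, 0.2355, 0.0245]
tcp_rot: [-3.141, -0.001, 0.142]
force: [-0.3, 0.2, 1.0]
finger_gap: 0.817
gripper_force: 0.0
t 11.22 [0.5317 0.2355 0.0245] [-3.141e+00 -1.000e-03  1.420e-01] F [-0.3  0.2  1. ] gap 0.817 0.0
300 73 243 0.0407 abs a [0.6515 0.5615]
300 73 243 0.052 abs a [0.6503 0.5668]
330 74 243 0.0407 abs a [0.651  0.5615]
330 74 243 0.052 abs a [0.6498 0.5667]
tcp a 0.5597164508776359
((0.5777673721313477, 0.25083255767822266), (0.08797920495271683, 0.20802435278892517), 8.04897689819336)
spot [(array([0.5742, 0.2287, 0.0833]), 0.61)]
spot scene []
```

```bash
python3 -m creep '[[[-0.03,0,-0.01,0,0,0,0.07],[0,0,-0.05,0,0,0,0.07],[0,0,-0.05,0,0,0,0.07],[0.01,0,-0.03,0,0,0,0.07],[0,0,0,0,0,0,0.07]]]'
cat > spot.py <<'E'
from h import *
import sys
s=st(); f=save('wrist',sys.argv[1])
m=spotter.trace('spot','wrist')
print('spot',[(np.round(x['location'],4),x['conf']) for x in spotter.spot_in('spot','wrist')])
for q in m[:2]:
    c,(w,h),an=cv2.fitEllipse(max(cv2.findContours(q['pixels'].astype(np.uint8),0,1)[0],key=len)); print(q['conf'],c,w,h,an,'world',ray([c],.0807,s))
E
python3 spot.py w9; python3 look.py w9b; python3 - <<'E'
import cv2
im=cv2.imread('pics/w9.png'); cv2.imwrite('pics/w9c.png',im)
E
```

```text
t: 12.1
position: [0.5136, 0.2335, 0.1669]
tcp_rot: [-3.14, -0.006, 0.141]
force: [0.3, -0.9, -0.9]
finger_gap: 0.818
gripper_force: 0.0
t 12.1 [0.5136 0.2335 0.1669] [-3.14  -0.006  0.141] F [ 0.3 -0.9 -0.9] gap 0.818 0.0
spot [(array([0.5941, 0.2344, 0.086 ]), 0.65)]
0.85 (338.42059326171875, 107.74801635742188) 20.694561004638672 26.56608772277832 84.7536392211914 world [[0.59177741 0.22964401 0.0807    ]]
t 12.25 [0.5103 0.232  0.1633] [3.141e+00 2.000e-03 1.420e-01] F [ 0.3  0.3 -0.3] gap 0.823 0.0
300 51 148 0.0407 abs a [0.6629 0.5767]
300 51 148 0.052 abs a [0.661  0.5781]
330 51 147 0.0407 abs a [0.6628 0.5776]
330 51 147 0.052 abs a [0.6609 0.579 ]
tcp a 0.5380244198443637
None
spot [(array([0.5959, 0.232 , 0.0811]), 0.95)]
spot scene []
```

View pics/w9c.png

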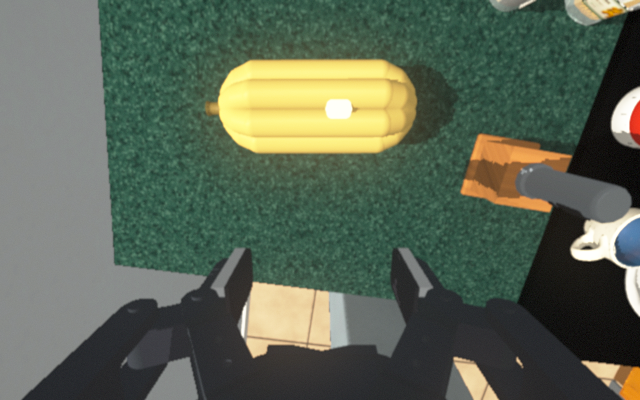

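```bash
python3 -m creep '[[[-0.01,0.03,-0.03,0,0,0,0.07],[-0.02,0.05,-0.02,0,0,0,0.07],[-0.01,0.06,0,0,0,0,0.07],[0,0.06,0,0,0,0,0.07],[0,0,0,0,0,0,0.07],[0,0,0,0,0,0,0.07]]]'
cat > tst.py <<'E'
from h import *
import sys
s=st(); f=save('wrist',sys.argv[1]); ss=env.get_state(); print(ss['position'])
print('tester',[(np.round(x['location'],4),x['conf']) for x in spotter.spot_in('tester','wrist')])
for n in ('tester','stand'):
  for q in spotter.trace(n,'wrist')[:1]:
    c=max(cv2.findContours(q['pixels'].astype(np.uint8),0,1)[0],key=len)[:,0]
    print(n,q['conf'],c.min(0),c.max(0),cv2.minAreaRect(c))
E
python3 tst.py t1; python3 - <<'E'
import cv2
im=cv2.imread('pics/t1.png')
g=cv2.cvtColor(im,cv2.COLOR_BGR2GRAY)
print(g[60:260:8,260:400:6])
E
```

```text
t: 13.25
position: [0.4998, 0.0294, 0.2141]
tcp_rot: [-3.141, 0.0, 0.142]
force: [-0.1, 0.4, -0.0]
finger_gap: 0.823
gripper_force: 0.0
t 13.25 [0.4998 0.0294 0.2141] [-3.141  0.     0.142] F [-0.1  0.4 -0. ] gap 0.823 0.0
[0.49985826 0.03037217 0.21413164]
tester [(array([0.5554, 0.0362, 0.1423]), 0.69)]
tester 0.75 [306 114] [339 153] ((322.5, 133.5), (39.0, 33.0), 90.0)
stand 0.65 [292  94] [354 159] ((322.43109130859375, 126.4365005493164), (57.55018997192383, 58.953857421875), 8.972626686096191)
[[ 43  42  51  63  72  56  65  62  76  72  72  63  59  65  56  71  70  69
   89  87  67  76  59  56]
 [ 57  45  49  71  63  71  77  71  77  68  71  68  67  64  75  68  64  66
   64  66  77  66  66  58]
 [ 52  45  44  67  78  78  67  65  78  77  54  70  64  71  79  58  73  70
   90  71  63  64  67  38]
 [ 43  47  68  70  66  75  79  69  64  74  79  75  66  84  70  62  71  56
   64  57  71  76  74  20]
 [ 53  67  75  67  68  72  60  59  65  62  75  67  70  68  60  68  64  68
   60  55  75  70  68  21]
 [ 79  55  79  70  82  71  94 160 161 141  93  98  93  80  57  47  54  59
   59  59  60  
[... 1231 characters left out ...]
64  77  60  65  74  73  73  65  68  76  63  72  73  77  72  66  77
   73  30  34 254 254 252]
 [ 63  65  70  68  70  66  83  64  80  73  68  63  75  74  81  69  73  67
   71  30  32  36  36  39]
 [ 68  84  63  70  67  87  72  70  77  63  73  71  70  71  72  74  73  81
   68  33  34  33  35  37]
 [ 78  62  61  63  83  67  72  71  87  68  63  76  57  64  66  73  74  80
   29  29  32  33  36  37]
 [ 58  72  88  75  78  70  78  69  75  87  74  67  65  62  72  71  71  64
   25  32  30  31  33  35]
 [ 68  74  66  78  84  62  79  68  63  59  71  67  81  67  71  80  64  56
   27  30  28  28  30  29]
 [ 70  82  83  65  64  75  61  76  67  65  66  69  70  76  62  87  70  48
   23  28  28  29  42  46]]
```

```bash
python3 - <<'E'
from h import *
s=dict(position=np.array([.4998,.0299,.2141]),tcp_rot=np.array([-3.141,0,.142]))
P=ray([[322.5,136.5]],.143,s)[0]; print(P)
d=P[:2]-s['position'][:2]; print('tool dx',d@[np.cos(.142),np.sin(.142)],'dy',-d@[-np.sin(.142),np.cos(.142)])
Q=ray([[322.4,126.4]],.06,s)[0]; print('stand top',Q)
E
```

```text
[0.55376664 0.03592108 0.143     ]
tool dx 0.05427558726346833 dy 0.0016770623556542855
stand top [0.55733342 0.03618353 0.06      ]
```

```bash
python3 -m creep '[[[0.03,0.0015,0,0,0,0,0.07],[0.024,0,0,0,0,0,0.07],[0,0,0.05,0,0,0,0.07],[0,0,0.05,0,0,0,0.07],[0,0,0.025,0,0,0,0.07],[0,0,0.012,0,0,0,0.07],[0,0,0,0,0,0,0.07]]]'
python3 - <<'E'
from h import *
s=st(); f=save('wrist','g1'); save('side','g1s')
print([(np.round(x['location'],4),x['conf']) for x in spotter.spot_in('tester','wrist')])
E
```

```text
t: 14.32
position: [0.5536, 0.0358, 0.0771]
tcp_rot: [-3.141, 0.001, 0.143]
force: [-0.5, -0.0, 0.6]
finger_gap: 0.819
gripper_force: 0.0
t 14.32 [0.5536 0.0358 0.0771] [-3.141e+00  1.000e-03  1.430e-01] F [-0.5 -0.   0.6] gap 0.819 0.0
[(array([0.5638, 0.0354, 0.1382]), 0.84)]
```

```bash
python3 -m creep '[[[0,0,0.004,0,0,0,0.07],[0,0,0.004,0,0,0,0.07],[0,0,0,0,0,0,0.07]]]'; python3 -m creep '[[[0,0,0,0,0,0,0],[0,0,0,0,0,0,0],[0,0,0,0,0,0,0],[0,0,0,0,0,0,0],[0,0,0,0,0,0,0]]]'
```

```text
t: 14.85
position: [0.5535, 0.0349, 0.0691]
tcp_rot: [3.142, 0.0, 0.142]
force: [0.4, 0.6, -1.1]
finger_gap: 0.823
gripper_force: 0.0
t: 15.48
position: [0.5538, 0.0351, 0.0695]
tcp_rot: [3.142, -0.0, 0.142]
force: [-1.5, -0.1, 2.5]
finger_gap: 0.311
gripper_force: 58.7
```

```bash
python3 -m creep '[[[0,0,-0.01,0,0,0,0],[0,0,-0.02,0,0,0,0],[0,0,-0.03,0,0,0,0],[0,0,-0.03,0,0,0,0],[0,0,-0.01,0,0,0,0],[0,0,0,0,0,0,0],[0,0,0,0,0,0,0]]]'
python3 - <<'E'
from h import *
s=st(); save('side','l1')
print('tester',[(np.round(x['location'],4),x['conf']) for x in spotter.spot_in('tester','side')])
p=camera_params('side');K=p['K'];T=p['camera_from_world']
def pr(X):
    c=T[:3,:3]@np.array(X)+T[:3,3]; return np.round([K[0,2]+K[0,0]*c[0]/-c[2],K[1,2]-K[1,1]*c[1]/-c[2]],1)
for z in (.06,.12,.14,.16,.18): print(z,pr((.5537,.0355,z)))
for q in spotter.trace('tester','side')[:1]:
    m=q['pixels']; v,u=np.nonzero(m); print(q['conf'])
    for r in range(v.min(),v.max()+1,2): print(r,u[v==r].min() if (v==r).any() else 0,u[v==r].max() if (v==r).any() else 0)
E
```

```text
t: 16.35
position: [0.5527, 0.0348, 0.1682]
tcp_rot: [-3.142, 0.002, 0.142]
force: [-0.7, 0.1, -1.2]
finger_gap: 0.314
gripper_force: 58.9
t 16.35 [0.5527 0.0348 0.1682] [-3.142e+00  2.000e-03  1.420e-01] F [-0.7  0.1 -1.2] gap 0.314 58.93021121621132
tester [(array([0.558 , 0.0285, 0.1767]), 0.93), (array([0.6065, 0.1866, 0.0672]), 0.29)]
0.06 [287.2 231. ]
0.12 [286.1 205.8]
0.14 [285.7 197.1]
0.16 [285.3 188.2]
0.18 [284.9 179. ]
0.68
151 289 289
153 288 290
155 289 289
157 289 289
159 289 289
161 289 289
163 289 289
165 289 290
167 289 291
169 288 291
171 288 291
173 288 291
175 285 291
177 279 291
179 279 291
181 278 291
183 279 291
185 278 293
187 277 293
189 278 292
191 280 290
193 282 288
195 282 288
197 282 288
199 283 288
201 284 287
203 284 287
205 284 287
207 285 286
```

```bash
python3 -m creep '[[[0.008,-0.03,0,0,0,0,0],[0,-0.05,0,0,0,0,0],[0,-0.05,0,0,0,0,0],[0,-0.04,0,0,0,0,0],[0,-0.018,0,0,0,0,0],[0,0,0,0,0,0,0],[0,0,0,0,0,0,0],[0,0,0,0,0,0,0]]]'; python3 spot.py p1; python3 spot.py p2; python3 tst.py p3
python3 - <<'E'
from h import *
f=cv2.imread('pics/p1.png')
hsv=cv2.cvtColor(f,cv2.COLOR_BGR2HSV)
m=((hsv[:,:,1]<60)&(hsv[:,:,2]>190)).astype(np.uint8)
n,l,stt,c=cv2.connectedComponentsWithStats(m)
for i in range(1,n):
    if 100<stt[i,4]<3000: print(stt[i],c[i])
E
```

```text
t: 17.5
position: [0.5357, 0.22, 0.1692]
tcp_rot: [3.14, 0.0, 0.139]
force: [0.5, 0.2, -1.1]
finger_gap: 0.318
gripper_force: 59.1
t 17.5 [0.5357 0.22   0.1692] [3.14  0.    0.139] F [ 0.5  0.2 -1.1] gap 0.318 59.126453921198845
spot [(array([0.5957, 0.2306, 0.0814]), 0.96), (array([ 0.6285, -0.0693,  0.0346]), 0.59)]
0.6 (317.7721862792969, 128.5375518798828) 17.98040199279785 25.698463439941406 95.15066528320312 world [[0.5942545  0.23029778 0.0807    ]]
t 17.65 [0.5354 0.2212 0.1694] [ 3.141 -0.     0.14 ] F [-0.4  0.8 -1.6] gap 0.312 59.126241467893124
spot [(array([0.5944, 0.2301, 0.0853]), 0.82), (array([0.5937, 0.2479, 0.073 ]), 0.59)]
0.72 (319.4978942871094, 129.1184539794922) 18.169689178466797 24.74268341064453 90.42569732666016 world [[0.59370592 0.23013223 0.0807    ]]
0.6 (500.7684020996094, 12.787263870239258) 30.67754554748535 98.20040893554688 81.40120697021484 world [[0.69924764 0.10421828 0.0807    ]]
t 17.8 [0.5352 0.222  0.1694] [ 3.142 -0.     0.141] F [-0.3  1.6 -1.9] gap 0.314 59.12602912634611
[0.53508628 0.22206583 0.16934002]
tester [(array([0.5435, 0.2236, 0.2385]), 0.71)]
tester 0.69 [288 206] [356 335] ((322.0, 270.5), (129.0, 68.0), 90.0)
stand 0.69 [445 149] [548 227] ((496.9856872558594, 189.34872436523438), (91.47832489013672, 69.52577209472656), 16.389541625976562)
[265   0  41  11 259] [290.12355212   3.43629344]
[470   0  10  24 117] [472.97435897  11.60683761]
[479   0  24  21 348] [489.47413793   7.99137931]
[561  13  56  27 587] [586.3560477   24.14139693]
[589 103  47  36 512] [606.91992188 119.2421875 ]
[305 121  26  19 430] [317.88372093 129.71162791]
[295 213  17  29 127] [300.23622047 225.35433071]
[ 550  225   90  112 2809] [595.3011748  266.94838021]
```

```bash
python3 -m creep '[[[0.03,0,0,0,0,0,0],[0.0295,0,0,0,0,0,0],[0,0,0,0,0,0,0],[0,0,0.015,0,0,0,0],[0,0,0.015,0,0,0,0],[0,0,0,0,0,0,0],[0,0,0,0,0,0,0],[0,0,0,0,0,0,0]]]'
cat > fz.py <<'E'
from h import *
s=st()
for k in range(3):
    grab_frame('side'); q=env.get_state(); print(np.round(q['position'],4),np.round(q['force'],2))
p=camera_params('side');K=p['K'];T=p['camera_from_world']
def pr(X):
    c=T[:3,:3]@np.array(X)+T[:3,3]; return np.round([K[0,2]+K[0,0]*c[0]/-c[2],K[1,2]-K[1,1]*c[1]/-c[2]],1)
x,y,z=q['position']
print('pred tip',pr((x,y,z-.0495)),'origin',pr((x,y,z-.0095)),'spot',pr((.594,.2302,.0807)))
for n in ('tester','spot'):
  for q in spotter.trace(n,'side')[:1]:
    m=q['pixels']; v,u=np.nonzero(m); print(n,q['conf'],[(int(r),int(u[v==r].min()),int(u[v==r].max())) for r in np.unique(v)][-14:])
E
python3 fz.py
```

```text
t: 19.0
position: [0.5943, 0.2309, 0.1399]
tcp_rot: [-3.141, -0.001, 0.142]
force: [-0.1, 0.2, -1.0]
finger_gap: 0.313
gripper_force: 59.2
t 19.0 [0.5943 0.2309 0.1399] [-3.141e+00 -1.000e-03  1.420e-01] F [-0.1  0.2 -1. ] gap 0.313 59.15379088371992
[0.5943 0.2309 0.1399] [-0.38  0.16 -1.61]
[0.5943 0.2309 0.1399] [-0.   -0.35 -2.  ]
[0.5942 0.2308 0.1398] [-0.32  0.29 -1.42]
pred tip [333.  187.5] origin [333.1 172.5] spot [332.8 191.1]
tester 0.7 [(174, 329, 338), (175, 330, 337), (176, 331, 336), (177, 331, 336), (178, 331, 336), (179, 331, 336), (180, 331, 336), (181, 331, 335), (182, 332, 335), (183, 332, 334), (184, 332, 334), (185, 332, 334), (186, 332, 334), (187, 333, 333)]
```

```bash
python3 -m creep '[[[0,0,0.004,0,0,0,0],[0,0,0.004,0,0,0,0],[0,0,0.003,0,0,0,0],[0,0,0.002,0,0,0,0],[0,0,0.0015,0,0,0,0],[0,0,0,0,0,0,0],[0,0,0,0,0,0,0],[0,0,0,0,0,0,0]]]'; python3 fz.py
```

```text
t: 20.25
position: [0.594, 0.2308, 0.125]
tcp_rot: [-3.142, -0.0, 0.142]
force: [-1.7, -0.7, 0.9]
finger_gap: 0.31
gripper_force: 59.5
t 20.25 [0.594  0.2308 0.125 ] [-3.142 -0.     0.142] F [-1.7 -0.7  0.9] gap 0.31 59.48408458381891
[0.594  0.2307 0.125 ] [-0.88 -0.21  2.36]
[0.594  0.2307 0.1249] [-1.   -0.98  1.36]
[0.594  0.2307 0.1249] [-1.13 -0.7   1.96]
pred tip [332.8 192.9] origin [333.  178.1] spot [332.8 191.1]
tester 0.48 [(177, 327, 340), (178, 327, 339), (179, 328, 339), (180, 329, 338), (181, 330, 337), (182, 331, 336), (183, 331, 336), (184, 331, 336), (185, 331, 336), (186, 331, 336), (187, 331, 335), (188, 332, 335), (189, 332, 334), (190, 333, 334)]
```

```bash
python3 -c "
from h import *
fs=[]
for k in range(8): grab_frame('wrist'); fs.append(env.get_state()['force'])
print(np.mean(fs,0)); s=env.get_state(); edges(grab_frame('wrist'),s)
print(env.hand_in())"
```

```text
[-0.5014249  -0.36302499  2.11730547]
300 150 215 0.0407 abs a [0.6626 0.6037]
300 150 215 0.052 abs a [0.664  0.6077]
330 150 203 0.0407 abs a [0.6626 0.6151]
330 150 203 0.052 abs a [0.664  0.6187]
the job is handed in; nothing more can be done
None
```

I rolled the squash two steps so its spot faces up, and the gripper is holding the tester upright on the spot; the change in force of about 3.6 N puts the plunger about 5 mm in. I've handed the job in, but no verdict came back.

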